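# Slide the hardware tray onto its green runners

### The job

Pick up the hardware tray by its green handle and set its back end onto the green runner pair in the rack, not the grey ones. Slide it in on the runners and press it fully home with a steady push of about 10 N on the orange pad of the back stop, never over 15 N, and nowhere bearing on the rack with more than 30 N. Then let go: it lies flat and still against the pad, and everything else on the bench stays where it was.

Things in the scene. Friction and masses are not known exactly. Their poses are not given: they have to be found in the camera images.
- tray: aluminium hardware tray with the GREEN handle, about 0.17 kg (varies), lying on the bench. Sheet 110 mm long (x) and 130 wide (y), 3 thick, with a 12 mm rim. From the middle of its front edge a tongue (24 wide, 6 high) leads to an upright fin handle, 60 long (x), 12 thick (y), 3 to 43 mm above the underside. Origin: centre of the sheet's underside; x points from handle to back edge, z up
- tray_grip (a point): middle of the green fin handle, 145 mm in front of the tray's origin and 26 mm above the underside; tray's axes. Pinch the fin here from above, fingers closing along the tray's y, with about 45 N: the centre of mass lies some 110 mm behind this point, and a light grip lets the tray droop
- tray_back (a point): middle of the tray's back edge at the level of its underside, 55 mm behind the tray's origin. The back edge enters the rack first
- runners: GREEN runner pair, fixed in the rack at another height each time: two ledges 150 mm long, 14 wide, with side walls 14 mm high, 134 mm apart inside (the tray has 2 mm play each side). In front of the mouth the walls flare at 24 deg over 16 mm, and the ledges slope down over 15 mm. Origin: middle of the mouth, level with the ledges' top faces; x points into the rack, z up
- stop: black back stop bar across the green runners, its front face 133 to 139 mm behind the mouth. An orange pad (70 mm wide, 12 high) stands 8 to 22 mm in front of that face, screwed out to another length each time, which is not measured: find it by feel. The pad is lightly sprung (2.5 mm, up to 0.5 N), then stiff. Origin: middle of the bar's front face at ledge level; axes as the runners
- upper_runners: same shape as the green pair and standing in the same rack, in line with it, painted grey, empty, 64 to 72 mm above the green pair: the wrong one. Origin as for the green pair
- lower_runners: same shape as the green pair and standing in the same rack, in line with it, painted grey, 64 to 72 mm below the green pair, holding a fixed blue-handled tray whose handle stands out in front as the green one will, its top 43 mm above these ledges: the wrong one. Origin as for the green pair
- rack: fixed steel rack that holds the runners: base plate 200 x 200 mm, 8 thick; four posts (16 x 8 mm) at x = +-62 and y = +-88 mm, 270 mm high; open in front, behind and above. Origin: under the centre of the base; the open front faces its -x and the mouths lie 80 mm in front of the centre
- red_tray: the other tray, same shape and size as the green-handled one but with a red handle; loose, not to be disturbed. Origin at the centre of its sheet's underside
- screwdriver: screwdriver lying on the bench, about 20 mm thick; bystander. Origin under its middle
- wrench: steel wrench lying on the bench; bystander
- glue: white glue bottle, 52 mm across and 130 mm tall, standing; bystander. Origin under its centre
- jar: glass jar with a steel lid, 64 mm across and 65 mm tall; bystander. Origin under its centre
- mug: blue mug, 80 mm across and 90 mm tall; bystander. Origin under its centre
- bin: open blue plastic bin, 140 x 100 x 60 mm; bystander. Origin under its centre

How it is judged:
On the way, in this order (a step that is already met when the one before it is completed fails the run):
1. the back end of the tray rests on the green runners, entered by 5 to 90 mm (contact force between tray and runners above 0.3 N and x of tray_back in the frame of runners between 0.005 and 0.09 m and y of tray_back in the frame of runners between -0.005 and 0.005 m and z of tray_back in the frame of runners between -0.004 and 0.004 m), for 0.1 s.
2. the tray is pressed home against the back stop with over 4 N (contact force between tray and stop above 4 N), for 0.2 s.
At the end, for the whole second after the job is handed in: the tray lies flat on the green runners (underside within 3 mm of the ledges, within 0.03 rad of level, within 5 mm of the middle, parallel within 0.06 rad), its back edge still bearing on the sprung pad of the back stop (over 0.05 N), at rest and released (contact force between tray and stop above 0.05 N and x of tray_back in the frame of stop between -0.02 and -0.002 m and y of tray_back in the frame of runners between -0.005 and 0.005 m and y of tray in the frame of runners between -0.005 and 0.005 m and z of tray in the frame of runners between -0.003 and 0.003 m and angle between the z axis of tray and the z axis of runners, either way round below 0.03 rad and angle between the x axis of tray and the x axis of runners, either way round below 0.06 rad and linear speed of tray below 0.01 m/s); the robot touches nothing.
It fails at once if the tray is pushed against the green runners with over 30 N (contact force between tray and runners above 30 N).
It fails at once if the tray is pushed against the back stop with over 15 N (contact force between tray and stop above 15 N).
It fails at once if the tray knocks the rack, a grey pair or the seated tray with over 30 N (contact force between tray and rack above 30 N or contact force between tray and upper_runners above 30 N or contact force between tray and lower_runners above 30 N).
It fails at once if the red tray or another thing on the bench is shifted by over 15 mm (distance of any of red_tray, screwdriver, wrench, glue, jar, mug, bin from where it was at the start of the episode above 0.015 m).
It also fails if it takes over 72 s, if anything falls off the work surface, if the arm or the gripper's body presses on something with over 40 N, if the wrist force passes 120 N, or if a joint passes its speed limit or range.

### The arm

A 6-joint arm with a two-finger parallel gripper is mounted at the origin on the work surface. World frame = base frame: x ahead of the robot, y to its left, z up, the work surface at z = 0. Lengths are in m, angles in rad, forces in N, time in s.
With the tool pointing down it reaches from about 0.425 to 0.95 m from the base axis. Payload 3.5 kg.
Tool frame: the origin (TCP) lies on the centre line of the jaws, within the pads' length; the fingertips stand 17 mm ahead of it and the grasp point (between the pads) lies 2 mm behind it; z points along the fingers, y is the line along which they close (so a half turn about z gives the same grasp; the last joint's range is limited). The gripper opens to 85 mm and grips with 20 to 120 N. Pads are 22 mm wide; open, the fingers measure 114 mm over their backs; the gripper's body (76 mm by 85 mm) begins 54 mm behind the grasp point. The pads swing forward as they close: fully open they stand 13 mm farther back than shut.
Start: joints at [-1.413, 0.286, 1.577, -0, 1.279, -0.15], TCP at [0.205, -0.643, 0.248] pointing down, gripper open.
Joint ranges: [-2.77, 2.77], [-0.9, 2.22], [0.21, 2.48], [-1.53, 4.67], [0.24, 2.81], [-2.84, 2.84]. Speed limits (rad/s): [2.79, 2.79, 3.14, 3.14, 3.14, 3.14].

### API

Orientations are given as a unit quaternion [x, y, z, w].
In Python, from plant import ctrl gives the robot as it stands. The module is installed in compiled form; this text tells all that it offers.
- The arm moves only by the tool drive_tool, never from a script. Its argument "moves" is a list of rows, each a list of 3 entries, a list of its own where there are three numbers: the turn, a rotation vector about the tool's x, y, z in rad, then the shift along the tool's x, y, z in m, then the finger opening in m, from 0 to 0.0854. A call has 1 to 5 rows; each row shifts and turns the commanded pose from where the row before left it, along the tool's axes as they then stand; what a row does not reach is not made up. A row lasts 1/8 s, in which the tool goes at most 62.5 mm and 10.7 degrees, less where a joint would pass 70% of its speed; a pose out of reach is approached as far as the arm can. A call with a gripper value outside its range is refused whole. The fingers move at their own pace and stop on an object; "grip_force" is the grip in N (left out, the last holds). Time passes only in rows, so rows that do not move let the fingers close. It gives the time, the measured TCP pose, the force, the opening and the grip force at its end, in the units of the state.
- ctrl.get_state(): the state, without advancing time (a new reading comes with each control period).
- ctrl.read_camera(name): name is "scene" or "side" or "wrist"; returns a dict with "image" (420x560x3 uint8, red, green, blue), "fx", "fy", "cx", "cy" (pixels), "R" (3x3) and "t" (3): a world point X has camera coordinates R X + t. Camera axes: x right, y down, z forward; pixel columns grow to the right and rows downward; lengths in m; the calibration is good to about 2 mm. A picture is of the moment at which its call begins. There is no depth.
- ctrl.sign_off(): hands the job in; it is judged then, once.
The state is a dict: "time": time; "qpos": joint angles; "dq": joint speeds; "joint_efforts": joint torques, N m; "eef_pos": TCP position; "tcp_rot": TCP orientation; "contact_force": force on the tool from outside, world axes, zero at the start; "wrist_torque": the same for the moment, N m; "opening": opening from 0.0 (shut) to 1.0 (fully open); "finger_force": force on a finger pad.
Only numpy, scipy, OpenCV 4.12 (cv2) and the standard library are available. Lean on these libraries where they do the work, as an engineer would, in place of code of your own. Each camera call takes 0.05 s, during which the arm holds its last target. There are 200 camera calls.

## Working session

There is one attempt and no reset: what is moved stays moved. The work goes in short steps, Python scripts to look and compute and a tool call to move; the robot and the scene stay as the last step left them, time stands still between calls to the robot, and variables do not carry over. Pictures are saved under pics/ and viewed, at most 10 in all, crops included, and the job is handed in when it is done.

Besides the shell and the picture viewer there is one more tool, called after ">>>" by a JSON object that holds its "op" and its "data". drive_tool: Moves the arm, as the interface text tells. Its arguments: {"type":"object","properties":{"moves":{"type":"array","items":{"type":"array"}},"grip_force":{"type":"number"}},"required":["moves"]}

```bash
mkdir -p pics
cat > h.py <<'E'
import numpy as np, cv2
from plant import ctrl
def cam(n,save=None):
    c=ctrl.read_camera(n)
    if save: cv2.imwrite('pics/'+save,c['image'][:,:,::-1])
    c['R']=np.array(c['R']);c['t']=np.array(c['t']);return c
def ray(c,uv):
    d=np.array([(uv[0]-c['cx'])/c['fx'],(uv[1]-c['cy'])/c['fy'],1.])
    return -c['R'].T@c['t'], c['R'].T@d
def plane(c,uv,z):
    o,d=ray(c,uv); return o+d*(z-o[2])/d[2]
def tri(c1,a,c2,b):
    o1,d1=ray(c1,a);o2,d2=ray(c2,b)
    s=np.linalg.lstsq(np.c_[d1,-d2],o2-o1,rcond=None)[0]
    p,q=o1+s[0]*d1,o2+s[1]*d2
    return (p+q)/2,np.linalg.norm(p-q)
def proj(c,X):
    p=c['R']@np.array(X)+c['t'];return np.array([c['fx']*p[0]/p[2]+c['cx'],c['fy']*p[1]/p[2]+c['cy']])
E
python3 - <<'E'
from h import *
np.set_printoptions(precision=4,suppress=True)
a=cam('scene','scene.png');b=cam('side','side.png');w=cam('wrist','wrist.png')
for n,c in zip('asw',(a,b,w)):
    print(n,c['fx'],c['fy'],c['cx'],c['cy'],-c['R'].T@c['t'],c['R'][2])
    hsv=cv2.cvtColor(c['image'],cv2.COLOR_RGB2HSV)
    m=cv2.inRange(hsv,(40,80,40),(85,255,255))
    k,l,s,ce=cv2.connectedComponentsWithStats(m)
    for i in range(1,k):
        if s[i,4]>15: print(s[i],ce[i])
E
```

```text
a 533.8380630035588 533.8380630035588 273.14614646783224 208.83346307957297 [1.5605 0.9609 1.0995] [-0.5738 -0.5805 -0.5777]
[205 198  31  22 190] [219.4526 207.7158]
[193 216   5   6  16] [195. 218.]
[239 217  22  16  53] [250.0377 224.3396]
[226 236   6   5  19] [228.9474 237.8947]
[368 259  13  17 125] [373.696 267.424]
s 435.81744307423526 435.81744307423526 281.70839534174456 205.60291249685855 [0.1116 0.8576 1.1321] [ 0.3407 -0.6185 -0.7081]
[238 160  40  18 205] [257.8878 168.8244]
[218 184  26  11  54] [229.5    189.1852]
[252 196   9   5  21] [256.0476 198.0476]
[249 307  19  16 148] [258.223  314.5878]
[ 94 379  15  18 112] [101.0536 387.5625]
w 324.1027417196161 324.1027417196161 280.384611350122 214.9398081600689 [ 0.2793 -0.6199  0.373 ] [-0.2912 -0.0901 -0.9524]
```

View pics/scene.png

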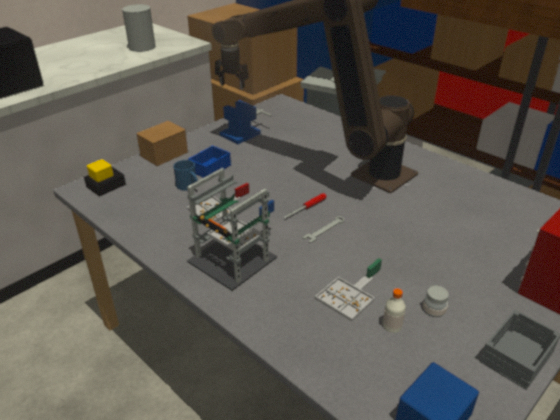

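View pics/side.png

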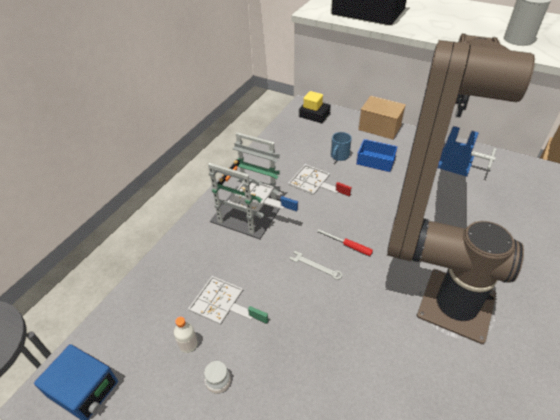

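The scene view shows the green-handled tray at about (345,295), its handle at (374,267), and the rack at (232,225). In the side view the handle is at (258,314) and the rack at (245,185). I'll look closer at both.

Run:
```python
from h import *
np.set_printoptions(precision=4,suppress=True)
a=cam('scene');b=cam('side')
print('handle',tri(a,(373.7,267.4),b,(258.2,314.6)), plane(a,(373.7,267.4),.026))
print('traycentre',plane(a,(345,296),.006),plane(b,(216,299),.006))
print('rack base', [plane(a,p,.008) for p in [(189,261),(236,283),(276,257)]],[plane(b,p,.008) for p in [(211,222),(266,234)]])
A=cv2.resize(a['image'][160:290,180:285],None,fx=3.8,fy=3.8,interpolation=cv2.INTER_CUBIC)
B=cv2.resize(b['image'][125:240,200:310],None,fx=3.6,fy=3.6,interpolation=cv2.INTER_CUBIC)
h=max(A.shape[0],B.shape[0]);o=np.zeros((h,A.shape[1]+B.shape[1],3),np.uint8)
o[:A.shape[0],:A.shape[1]]=A;o[:B.shape[0],A.shape[1]:]=B
print(o.shape,A.shape)
cv2.imwrite('pics/rack.png',o[:,:,::-1])
```

```text
handle (array([0.4978, 0.3118, 0.0224]), np.float64(0.0017981742176565118)) [0.5017 0.315  0.026 ]
traycentre [0.6394 0.3169 0.006 ] [0.6435 0.3153 0.006 ]
rack base [array([ 0.8578, -0.1272,  0.008 ]), array([0.8224, 0.0525, 0.008 ]), array([0.6559, 0.055 , 0.008 ])] [array([0.8361, 0.0611, 0.008 ]), array([0.636 , 0.0214, 0.008 ])]
(494, 795, 3) (494, 399, 3)
```

View pics/rack.png

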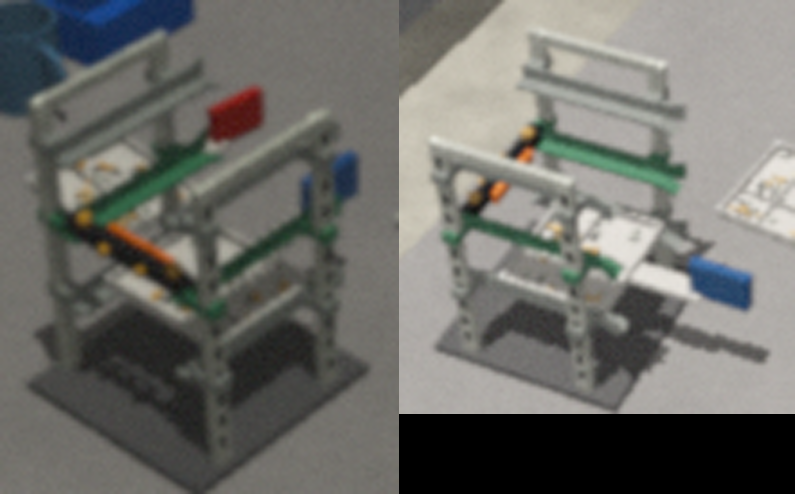

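Crop shows: scene base corners in the full image at (187,261), (233,289), (277,257); side base corners at (210,221), (261,239). The green runners are the middle pair, with the orange pad at the back between them. The blue handle is below, sticking out the front.

Run:
```python
from h import *
np.set_printoptions(precision=4,suppress=True)
a=cam('scene');b=cam('side')
fa=lambda u,v:(180+u/3.8,160+v/3.8); fb=lambda u,v:(200+(u-399)/3.6,125+v/3.6)
P={k:plane(a,fa(*p),.008) for k,p in dict(BR=(28,383),BL=(200,492),FL=(368,370)).items()}
print(P); e=P['BL']-P['FL'];print('yaw',np.arctan2(e[1],e[0]),'yaw2',np.arctan2(*(P['BL']-P['BR'])[[1,0]])-np.pi/2,'centre',(P['BR']+P['FL'])/2)
Q=[plane(b,fb(*p),.008) for p in [(435,347),(617,410)]];e=Q[0]-Q[1];print('side',Q,np.arctan2(e[1],e[0]))
# left wall of green left runner, post tops
for n,p,q in [('topBL',(207,193),(431,139)),('topFL',(327,112),(577,180)),('topBR',(35,103),(531,33)),('topFR',(165,33),(664,65)),
  ('greenLback',(215,310),(447,237)),('greenRfront',(213,155),(683,187)),('orangeL',(185,277),(472,207)),('orangeR',(108,225),(530,150)),('blueTopFront',(356,153),(752,272))]:
    print(n,*tri(a,fa(*p),b,fb(*q)))
# tray masks -> orientation via fin + sheet
for n,c in (('a',a),('b',b)):
    hsv=cv2.cvtColor(c['image'],cv2.COLOR_RGB2HSV)
    x0,y0,x1,y1=(310,255,385,322) if n=='a' else (185,272,245,325)
    m=np.zeros(hsv.shape[:2],np.uint8); m[y0:y1,x0:x1]=cv2.inRange(hsv,(0,0,150),(180,60,255))[y0:y1,x0:x1]
    m=cv2.morphologyEx(m,cv2.MORPH_CLOSE,np.ones((5,5)));m=cv2.morphologyEx(m,cv2.MORPH_OPEN,np.ones((9,9)))
    ct=max(cv2.findContours(m,0,2)[0],key=cv2.contourArea)[:,0]
    W=np.array([plane(c,p,.010)[:2] for p in ct],np.float32)
    r=cv2.minAreaRect(W*1000);print(n,r)
    g=cv2.inRange(hsv,(40,80,40),(85,255,255));g[:255]=0
    if n=='b': g[:,:200]=0
    ys,xs=np.nonzero(g);G=np.array([plane(c,p,.026)[:2] for p in zip(xs,ys)],np.float32)
    print(G.min(0),G.max(0),cv2.fitLine(G,2,0,.01,.01).ravel())
```

```text
{'BR': array([ 0.8607, -0.1317,  0.008 ]), 'BL': array([0.8475, 0.0658, 0.008 ]), 'FL': array([0.6554, 0.0581, 0.008 ])}
yaw 0.03985023592992802 yaw2 0.06645721205970667 centre [ 0.758  -0.0368  0.008 ]
side [array([0.841 , 0.0603, 0.008 ]), array([0.6417, 0.049 , 0.008 ])] 0.05670469553456506
topBL [0.8113 0.051  0.2694] 0.009829986008855476
topFL [0.675  0.0345 0.265 ] 0.007959087820689685
topBR [ 0.8221 -0.129   0.2657] 0.0013778968010356937
topFR [ 0.6858 -0.1378  0.2665] 0.0054782331787642845
greenLback [0.81   0.0518 0.1595] 0.0035245304942607717
greenRfront [ 0.6595 -0.1198  0.1438] 0.005719893336677953
orangeL [0.8062 0.0149 0.1682] 0.0032006775097817354
orangeR [ 0.8029 -0.0796  0.1667] 0.0032980975376914264
blueTopFront [ 0.5559 -0.057   0.1274] 0.012149936569766135
a ((646.8229370117188, 311.3500061035156), (116.714599609375, 100.35464477539062), 12.50612735748291)
[0.459  0.2999] [0.5387 0.3294] [0.9696 0.2446 0.5001 0.3144]
b ((654.223876953125, 314.6435546875), (200.1848907470703, 183.16006469726562), 27.445220947265625)
[0.4652 0.3002] [0.5306 0.3242] [ 0.9936 -0.1126  0.4968  0.3123]
```

```bash
cat >> h.py <<'E'
from scipy.spatial.transform import Rotation as Ro
np.set_printoptions(precision=4,suppress=True)
def down(yaw):  # tool z down, tool x along yaw
    c,s=np.cos(yaw),np.sin(yaw)
    return Ro.from_matrix(np.array([[c,s,0],[s,-c,0],[0,0,-1.]]))
def plan(wps):
    """wps: list of (xyz, yaw): prints total turn/shift in tool axes between waypoints and number of rows"""
    s=ctrl.get_state();p=np.array(s['eef_pos']);R=Ro.from_quat(s['tcp_rot'])
    for x,y in wps:
        T=down(y);t=(R.inv()*T).as_rotvec();d=R.inv().apply(np.array(x)-p)
        print('turn',t,'shift start axes',d,'end axes',T.inv().apply(np.array(x)-p),'|d|',np.linalg.norm(d));p,R=np.array(x),T
def st():
    s=ctrl.get_state()
    R=Ro.from_quat(s['tcp_rot']).as_matrix()
    print('t',s['time'],'p',np.array(s['eef_pos']),'yaw',np.arctan2(R[1,0],R[0,0]),'z',R[:,2],'F',np.array(s['contact_force']),'M',np.array(s['wrist_torque']),'op',s['opening'],'ff',s['finger_force'],'q',np.array(s['qpos']))
E
python3 - <<'E'
from h import *
st()
c=cam('wrist');R=Ro.from_quat(ctrl.get_state()['tcp_rot']).as_matrix()
C=-c['R'].T@c['t'];print('cam in tool',R.T@(C-ctrl.get_state()['eef_pos']),'axis',R.T@c['R'][2],'right',R.T@c['R'][0])
plan([((.43,-.40,.36),-.75),((.48,0.0,.36),0.),((.475,.3,.22),0.03)])
E
```

```text
t 0.35 p [ 0.2045 -0.6431  0.248 ] yaw 0.30781225020335096 z [-0.0001  0.0006 -1.    ] F [ 0.2412 -0.3643  0.4367] M [-0.0126  0.0486 -0.0021] op 1.0019943165607892 ff 0.0 q [-1.413   0.2865  1.5771  0.      1.2786 -0.15  ]
cam in tool [ 0.0784  0.0006 -0.1259] axis [-0.3051 -0.0004  0.9523] right [-0.0011  1.      0.0001]
turn [-0.0004  0.0002  1.0577] shift start axes [ 0.2886 -0.1635 -0.1118] end axes [-0.0007 -0.3316 -0.1119] |d| 0.3500106556579299
turn [ 0.    0.   -0.75] shift start axes [-0.2361 -0.3268  0.    ] end axes [ 0.05 -0.4   0.  ] |d| 0.40311288741492757
turn [ 0.    0.   -0.03] shift start axes [-0.005 -0.3    0.14 ] end axes [ 0.004 -0.3    0.14 ] |d| 0.3310966626228661
```

Run:
```python
from h import *
plan([((.31,-.52,.31),1.0),((.43,-.36,.36),1.7),((.45,-.2,.36),2.45),((.46,-.04,.36),3.2)])
```

```text
turn [-0.0004 -0.0002 -0.6923] shift start axes [ 0.1379 -0.0854 -0.0619] end axes [ 0.1606  0.0222 -0.0619] |d| 0.17359273520110405
turn [ 0.   0.  -0.7] shift start axes [ 0.1995  0.0145 -0.05  ] end axes [ 0.1432  0.1396 -0.05  ] |d| 0.206155281280883
turn [ 0.    0.   -0.75] shift start axes [0.1561 0.0404 0.    ] end axes [0.0866 0.136  0.    ] |d| 0.161245154965971
turn [ 0.    0.   -0.75] shift start axes [0.0943 0.1296 0.    ] end axes [-0.0193  0.1591  0.    ] |d| 0.16031219541881397
```

>>> {"op": "drive_tool", "data": {"moves": [[[0,0,-0.14],[0.03,-0.006,-0.0125],0.085],[[0,0,-0.14],[0.03,-0.006,-0.0125],0.085],[[0,0,-0.14],[0.03,-0.006,-0.0125],0.085],[[0,0,-0.14],[0.03,-0.006,-0.0125],0.085],[[0,0,-0.14],[0.03,-0.006,-0.0125],0.085]]}}

```text
time: 1.02
eef_pos: [0.3113, -0.5364, 0.3112]
tcp_rot: [0.875, 0.485, 0.0, 0.0]
contact_force: [0.2, 0.2, -1.4]
opening: 0.994
finger_force: 0.0
```

>>> {"op": "drive_tool", "data": {"moves": [[[0,0,-0.14],[0.0345,0.0155,-0.01],0.085],[[0,0,-0.14],[0.0345,0.0155,-0.01],0.085],[[0,0,-0.14],[0.0345,0.0155,-0.01],0.085],[[0,0,-0.14],[0.0345,0.0155,-0.01],0.085],[[0,0,-0.14],[0.0345,0.0155,-0.01],0.085]]}}

```text
time: 1.65
eef_pos: [0.4315, -0.3949, 0.3611]
tcp_rot: [0.655, 0.755, 0.0, 0.0]
contact_force: [-0.1, 0.2, 0.3]
opening: 0.991
finger_force: 0.0
```

>>> {"op": "drive_tool", "data": {"moves": [[[0,0,-0.15],[0.0245,0.018,0],0.085],[[0,0,-0.15],[0.0245,0.018,0],0.085],[[0,0,-0.15],[0.0245,0.018,0],0.085],[[0,0,-0.15],[0.0245,0.018,0],0.085],[[0,0,-0.15],[0.0245,0.018,0],0.085]]}}

```text
time: 2.28
eef_pos: [0.4599, -0.2492, 0.3609]
tcp_rot: [0.333, 0.943, -0.0, 0.0]
contact_force: [-0.4, 0.6, 1.0]
opening: 0.993
finger_force: 0.0
```

>>> {"op": "drive_tool", "data": {"moves": [[[0,0,-0.15],[0.0075,0.029,0],0.085],[[0,0,-0.15],[0.0075,0.029,0],0.085],[[0,0,-0.15],[0.0075,0.029,0],0.085],[[0,0,-0.15],[0.0075,0.029,0],0.085],[[0,0,-0.15],[0.0075,0.029,0],0.085]]}}

```text
time: 2.9
eef_pos: [0.4789, -0.1041, 0.3609]
tcp_rot: [-0.036, 0.999, -0.0, 0.0]
contact_force: [0.2, 0.0, 0.3]
opening: 0.993
finger_force: 0.0
```

Run:
```python
from h import *
st(); c=cam('wrist','w1.png');print(-c['R'].T@c['t'],c['R'][2])
np.savez('w1.npz',**{k:c[k] for k in c})
```

```text
t 2.9 p [ 0.4789 -0.1041  0.3609] yaw -3.0702622193921787 z [ 0.0003  0.     -1.    ] F [0.199  0.0065 0.3067] M [-0.0199 -0.009   0.0266] op 0.9934511945261366 ff 0.0 q [-0.4214 -0.199   1.8763  0.0001  1.464  -2.0636]
[ 0.4019 -0.1101  0.4869] [ 0.3025  0.021  -0.9529]
```

View pics/w1.png

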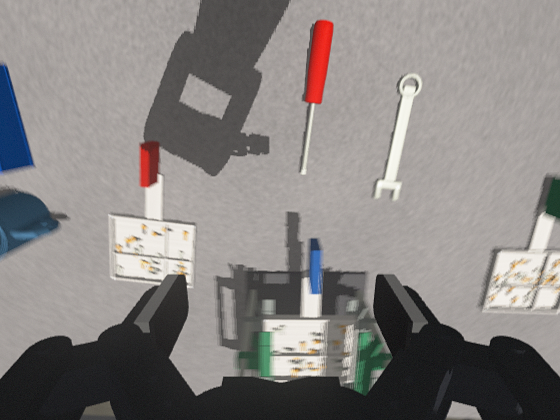

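The wrist view (down is +x, right is +y) shows the blue handle top at (315,265), and the green runner mouths at about (262,340) and (368,345). The green tray lies at the right edge. Next I take a second wrist view from the left, on the way to the handle.

>>> {"op": "drive_tool", "data": {"moves": [[[0,0,0],[0.005,0.041,0.015],0.085],[[0,0,0],[0.005,0.041,0.015],0.085],[[0,0,0],[0.005,0.041,0.015],0.085],[[0,0,0],[0.005,0.041,0.015],0.085],[[0,0,0],[0,0,0],0.085]]}}

```text
time: 3.58
eef_pos: [0.4469, 0.059, 0.2995]
tcp_rot: [-0.035, 0.999, 0.0, -0.001]
contact_force: [-0.3, -0.2, -0.5]
opening: 0.997
finger_force: 0.0
```

Run:
```python
from h import *
st(); c=cam('wrist');np.savez('w2.npz',**{k:c[k] for k in c})
a=np.load('w1.npz')['image'];b=c['image']
print(proj(c,(.67,.03,.155)),proj(c,(.67,-.11,.155)))
hsv=cv2.cvtColor(b,cv2.COLOR_RGB2HSV);m=cv2.inRange(hsv,(40,60,30),(90,255,255));k,l,s,ce=cv2.connectedComponentsWithStats(m)
print([s[i] for i in range(1,k) if s[i,4]>40])
A=cv2.resize(a[280:400,220:420],None,fx=3,fy=3,interpolation=cv2.INTER_CUBIC)
B=cv2.resize(b[280:400,80:340],None,fx=3,fy=3,interpolation=cv2.INTER_CUBIC)
o=np.zeros((A.shape[0]+B.shape[0],780,3),np.uint8)[:600];n=300
o=np.vstack([cv2.resize(a[290:390,220:420],None,fx=3,fy=3),np.zeros((0,600,3),np.uint8)])
o=np.pad(o,((0,0),(0,180),(0,0)));o=np.vstack([o,cv2.resize(b[300:400,40:300],None,fx=3,fy=3)])
cv2.imwrite('pics/w12.png',o[:,:,::-1])
```

```text
t 3.575 p [0.4469 0.059  0.2995] yaw -3.0721505893782686 z [-0.0023  0.0004 -1.    ] F [-0.3022 -0.1599 -0.519 ] M [0.023  0.0271 0.0244] op 0.9967829261936771 ff 0.0 q [-0.0946 -0.2665  2.0407  0.0002  1.3697 -1.7348]
[239.7716 403.5157] [108.1105 396.5461]
[array([ 454,  204,   33,   53, 1249], dtype=int32), array([ 80, 400,  36,  20, 500], dtype=int32)]
```

View pics/w12.png

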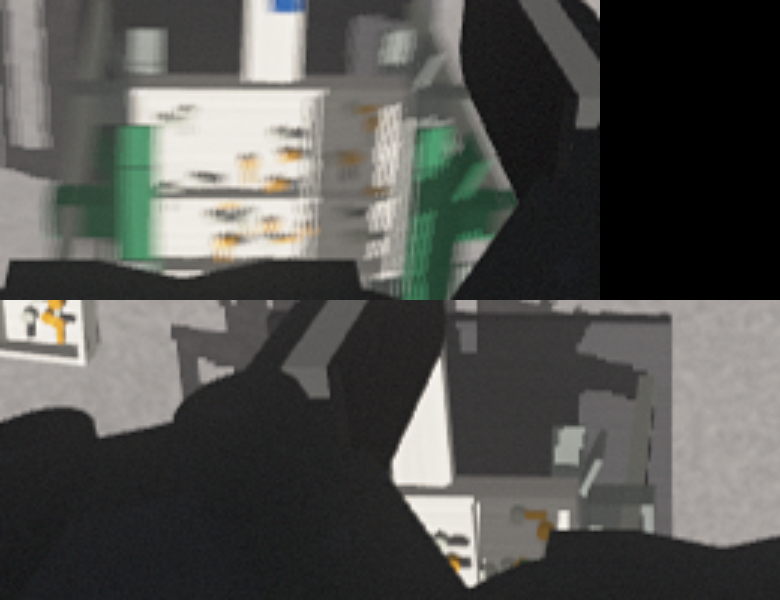

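w12 shows the runner lips in view 1 at full-image u≈258–272 and 358–372, with tip row ≈332. View 1 is motion-blurred, and the gripper hides the runners in view 2. I'll take one still, centred view from higher up.

>>> {"op": "drive_tool", "data": {"moves": [[[0,0,0],[-0.012,-0.037,-0.033],0.085],[[0,0,0],[-0.012,-0.037,-0.033],0.085],[[0,0,0],[-0.012,-0.037,-0.033],0.085],[[0,0,0],[0,0,0],0.085],[[0,0,0],[0,0,0],0.085]]}}

```text
time: 4.25
eef_pos: [0.4912, -0.0518, 0.3994]
tcp_rot: [-0.032, 0.999, 0.0, -0.0]
contact_force: [0.2, 0.3, -0.0]
opening: 0.993
finger_force: 0.0
```

Run:
```python
from h import *
st(); c=cam('wrist');np.savez('w3.npz',**{k:c[k] for k in c})
cv2.imwrite('pics/w3.png',cv2.resize(c['image'][270:400,190:390],None,fx=4,fy=4)[:,:,::-1])
```

```text
t 4.25 p [ 0.4912 -0.0518  0.3994] yaw -3.077170746269189 z [-0.0006  0.0004 -1.    ] F [ 0.1671  0.2929 -0.0119] M [-0.0189  0.018  -0.039 ] op 0.9927244581955266 ff 0.0 q [-0.311  -0.1991  1.8088  0.0001  1.5326 -1.9462]
```

View pics/w3.png

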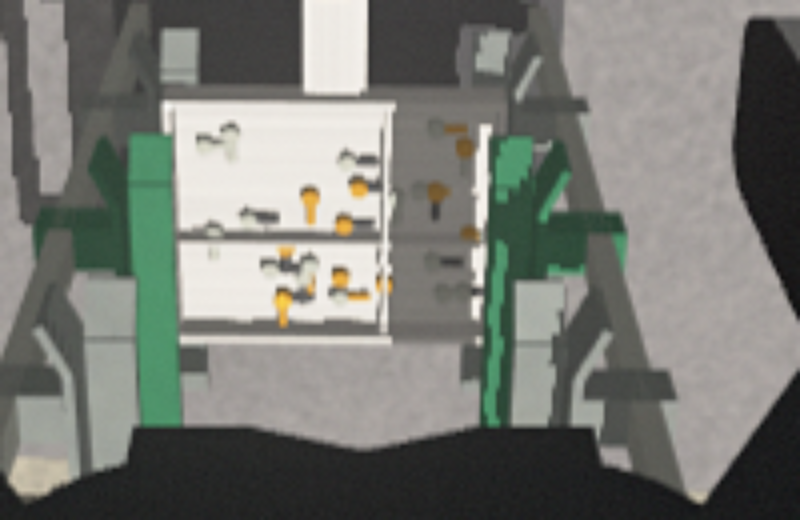

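w3 is clear. In the crop, the mouth line is at row ≈183, the left ledge spans x 131–176 and the right ledge 489–533. Ledge spacing gives range, and thus height and position.

Run:
```python
from h import *
c=dict(np.load('w3.npz'));f=lambda u,v:(190+(u-1.5)/4,270+(v-1.5)/4)
for L,R,sep in [((131,183),(533,183),.134),((176,183),(489,183),.106),((128,135),(535,136),.134)]:
    o,dl=ray(c,f(*L));_,dr=ray(c,f(*R)); s=sep/np.linalg.norm(dl-dr)
    l,r=o+s*dl,o+s*dr;print(l,r,(l+r)/2,'yaw',np.arctan2(-(l-r)[0],(l-r)[1])-np.pi*(l[1]<r[1]))
# upper grey check: width upper vs lower? direction of ledge inner edges, at z .155
for z in (.15,.155,.16):
    p=[plane(c,f(*q),z) for q in [(131,183),(139,425),(176,183),(182,425),(533,183),(507,425)]]
    print(z,[np.round(x,4) for x in p],'yawL',np.arctan2(*(p[1]-p[0])[[1,0]]),np.arctan2(*(p[3]-p[2])[[1,0]]))
s=cam('scene');b=cam('side')
M=np.array([.67,-.045,.155])
for z in (.145,.155,.165):
  e=np.array([np.cos(.062),np.sin(.062),0]);n=np.array([-e[1],e[0],0])
  q=M+0;q[2]=z
  print(z,'L wall back',[(proj(k,q+.15*e+sg*.069*n+[0,0,.014])) for k in (s,b) for sg in (1,-1)],'front wall top',[(proj(k,q+sg*.069*n+[0,0,.014])) for k in (s,b) for sg in (1,-1)])
```

```text
[ 0.677  -0.1182  0.154 ] [0.6685 0.0156 0.154 ] [ 0.6727 -0.0513  0.154 ] yaw -6.219902608594402
[ 0.6802 -0.1039  0.1481] [0.6735 0.0018 0.1481] [ 0.6768 -0.051   0.1481] yaw -6.2199026085944
[ 0.6588 -0.1194  0.1538] [0.6506 0.0144 0.1539] [ 0.6547 -0.0525  0.1539] yaw -6.222244554119365
0.15 [array([ 0.6798, -0.1188,  0.15  ]), array([ 0.7813, -0.115 ,  0.15  ]), array([ 0.6788, -0.1037,  0.15  ]), array([ 0.7803, -0.0995,  0.15  ]), array([0.6713, 0.0163, 0.15  ]), array([0.7729, 0.0174, 0.15  ])] yawL 0.03757132294438102 0.0409637324482589
0.155 [array([ 0.6763, -0.118 ,  0.155 ]), array([ 0.7764, -0.1143,  0.155 ]), array([ 0.6753, -0.1031,  0.155 ]), array([ 0.7755, -0.099 ,  0.155 ]), array([0.6678, 0.0154, 0.155 ]), array([0.7682, 0.0164, 0.155 ])] yawL 0.037571322944381036 0.0409637324482588
0.16 [array([ 0.6727, -0.1172,  0.16  ]), array([ 0.7715, -0.1135,  0.16  ]), array([ 0.6718, -0.1025,  0.16  ]), array([ 0.7706, -0.0984,  0.16  ]), array([0.6644, 0.0144, 0.16  ]), array([0.7634, 0.0154, 0.16  ])] yawL 0.03757132294438092 0.04096373244825866
0.145 L wall back [array([230.375, 239.2  ]), array([197.4388, 220.438 ]), array([215.0397, 187.4918]), array([235.1578, 162.9543])] front wall top [array([265.7863, 215.3698]), array([233.0585, 198.6972]), array([255.5914, 200.1598]), array([273.9128, 174.1194])]
0.155 L wall back [array([230.1629, 236.4192]), array([197.1162, 217.7207]), array([214.6626, 185.2533]), array([234.8963, 160.7312])] front wall top [array([265.7146, 212.6618]), array([232.8768, 196.0532]), array([255.4091, 197.9129]), array([273.8294, 171.8817])]
0.165 L wall back [array([229.9492, 233.6169]), array([196.7913, 214.9834]), array([214.2817, 182.9925]), array([234.6323, 158.4873])] front wall top [array([265.6424, 209.9341]), array([232.6939, 193.3909]), array([255.225 , 195.6429]), array([273.7451, 169.6224])]
```

>>> {"op": "drive_tool", "data": {"moves": [[[0,0,0.009],[-0.004,0.045,0.025],0.085],[[0,0,0.009],[-0.004,0.045,0.025],0.085],[[0,0,0.009],[-0.004,0.045,0.025],0.085],[[0,0,0.009],[-0.004,0.045,0.025],0.085],[[0,0,0],[-0.004,0.045,0.025],0.085]]}}

```text
time: 5.03
eef_pos: [0.4994, 0.1767, 0.2733]
tcp_rot: [-0.016, 1.0, -0.0, -0.0]
contact_force: [0.9, -0.4, 0.2]
opening: 0.994
finger_force: 0.0
```

>>> {"op": "drive_tool", "data": {"moves": [[[0,0,0],[-0.004,0.045,0.04],0.085],[[0,0,0],[-0.004,0.045,0.04],0.085],[[0,0,0],[-0.003,0.045,0.04],0.085],[[0,0,0],[0,0,0],0.085],[[0,0,0],[0,0,0],0.085]]}}

```text
time: 5.65
eef_pos: [0.5069, 0.31, 0.1548]
tcp_rot: [-0.016, 1.0, -0.0, -0.0]
contact_force: [0.2, 0.5, 0.8]
opening: 0.999
finger_force: 0.0
```

Run:
```python
from h import *
st(); c=cam('wrist','w4.png');a=cam('scene')
print('glue',plane(a,(393,327),0),'jar',plane(a,(435,311),0))
hsv=cv2.cvtColor(c['image'],cv2.COLOR_RGB2HSV);m=cv2.inRange(hsv,(40,80,30),(85,255,255))
ct=max(cv2.findContours(m,0,2)[0],key=cv2.contourArea)[:,0]
W=np.array([plane(c,p,.043)[:2] for p in ct],np.float32);r=cv2.minAreaRect(W*1000);print(r,cv2.boundingRect(ct),W.min(0),W.max(0))
```

```text
t 5.65 p [0.5069 0.31   0.1548] yaw -3.109997152406795 z [-0.0002 -0.0005 -1.    ] F [0.2483 0.4873 0.7684] M [ 0.0165  0.008  -0.054 ] op 0.99942099085506 ff 0.0 q [ 0.3784  0.2043  1.8551 -0.0005  1.0826 -1.2238]
glue [0.6371 0.4803 0.    ] jar [0.5066 0.5305 0.    ]
((486.528076171875, 310.77392578125), (40.86003875732422, 11.809733390808105), 2.3153059482574463) (275, 164, 17, 54) [0.4663 0.3042] [0.5072 0.3166]
```

View pics/w4.png

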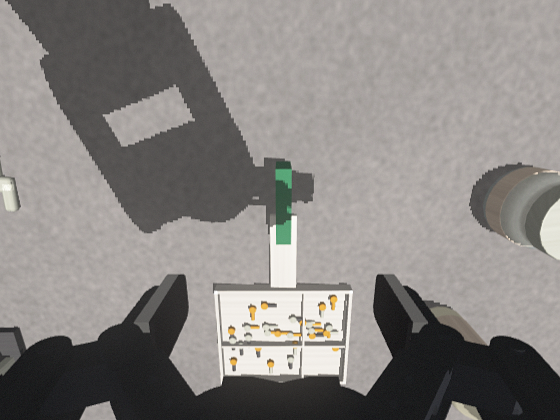

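w4 shows the green fin at u≈275–292, rows 160–244, so the fin centre is at about (0.496, 0.311), yaw ≈0.035. Nothing is near the fingers. Next: descend, then close.

>>> {"op": "drive_tool", "data": {"moves": [[[0,0,0],[0.0055,0.0006,0.03],0.085],[[0,0,0],[0.0055,0.0006,0.03],0.085],[[0,0,0],[0,0,0.03],0.085],[[0,0,0],[0,0,0.025],0.085],[[0,0,0],[0,0,0.013],0.085]], "grip_force": 45}}

```text
time: 6.38
eef_pos: [0.497, 0.3098, 0.0272]
tcp_rot: [-0.014, 1.0, 0.0, 0.0]
contact_force: [-0.1, -0.8, 0.0]
opening: 0.996
finger_force: 0.0
```

>>> {"op": "drive_tool", "data": {"moves": [[[0,0,0],[0,0,0],0.03],[[0,0,0],[0,0,0],0.0],[[0,0,0],[0,0,0],0.0],[[0,0,0],[0,0,0],0.0],[[0,0,0],[0,0,0],0.0]], "grip_force": 45}}

```text
time: 7.0
eef_pos: [0.497, 0.311, 0.0278]
tcp_rot: [-0.015, 1.0, 0.0, 0.001]
contact_force: [-1.1, -0.6, 3.0]
opening: 0.135
finger_force: 46.2
```

Run:
```python
from h import *
st()
```

```text
t 7.0 p [0.497  0.311  0.0278] yaw -3.111453572511861 z [ 0.0013  0.0007 -1.    ] F [-1.0721 -0.5972  3.0314] M [ 0.0081  0.0516 -0.0025] op 0.13527636933165002 ff 46.17301940917969 q [ 0.3862  0.3707  1.9205  0.0002  0.8489 -1.2149]
```

>>> {"op": "drive_tool", "data": {"moves": [[[0,0,0],[0,0,-0.015],0.0],[[0,0,0],[0.01,-0.002,-0.037],0.0],[[0,0,0],[0.013,-0.003,-0.045],0.0],[[0,0,0],[0.013,-0.003,-0.045],0.0],[[0,0,0],[0.012,-0.002,-0.03],0.0]]}}

```text
time: 7.62
eef_pos: [0.4485, 0.2992, 0.2017]
tcp_rot: [-0.015, 1.0, 0.0, 0.001]
contact_force: [0.3, -0.1, -1.8]
opening: 0.135
finger_force: 45.4
```

Run:
```python
from h import *
st()
plan([((.436,.10,.205),np.pi+.045),((.436,-.065,.205),np.pi+.055)])
```

```text
t 7.625 p [0.4485 0.2992 0.2017] yaw -3.111342692302101 z [ 0.0022  0.001  -1.    ] F [ 0.2581 -0.0714 -1.8156] M [-0.0142  0.1953 -0.021 ] op 0.13453835654877622 ff 45.44933080673218 q [ 0.4001  0.0298  1.9548  0.0001  1.1546 -1.201 ]
turn [ 0.0009  0.0022 -0.0147] shift start axes [ 0.0185 -0.1988 -0.0035] end axes [ 0.0215 -0.1985 -0.0033] |d| 0.19966090715692578
turn [ 0.    0.   -0.01] shift start axes [ 0.0074 -0.1648  0.    ] end axes [ 0.0091 -0.1648  0.    ] |d| 0.165
```

>>> {"op": "drive_tool", "data": {"moves": [[[0,0,-0.003],[0.004,-0.03,0],0.0],[[0,0,-0.003],[0.004,-0.045,0],0.0],[[0,0,-0.003],[0.004,-0.045,0],0.0],[[0,0,-0.003],[0.004,-0.045,0],0.0],[[0,0,-0.003],[0.003,-0.034,0],0.0]]}}

```text
time: 8.25
eef_pos: [0.4361, 0.0981, 0.199]
tcp_rot: [-0.022, 1.0, -0.0, -0.0]
contact_force: [0.6, 0.2, -0.9]
opening: 0.137
finger_force: 45.4
```

>>> {"op": "drive_tool", "data": {"moves": [[[0,0,-0.0025],[0.002,-0.045,0],0.0],[[0,0,-0.0025],[0.002,-0.045,0],0.0],[[0,0,-0.0025],[0.002,-0.045,0],0.0],[[0,0,-0.0025],[0.002,-0.03,0],0.0],[[0,0,0],[0,0,0],0.0]]}}

```text
time: 8.88
eef_pos: [0.4365, -0.067, 0.1991]
tcp_rot: [-0.026, 1.0, -0.0, -0.0]
contact_force: [-0.8, 0.4, -1.0]
opening: 0.129
finger_force: 45.4
```

Run:
```python
from h import *
st()
a=cam('scene');b=cam('side')
np.savez('sa.npz',**a);np.savez('sb.npz',**b)
A=cv2.resize(a['image'][170:270,190:320],None,fx=6,fy=6,interpolation=cv2.INTER_CUBIC)
B=cv2.resize(b['image'][140:240,200:330],None,fx=6,fy=6,interpolation=cv2.INTER_CUBIC)
cv2.imwrite('pics/pre_a.png',A[:,:,::-1]);cv2.imwrite('pics/pre_b.png',B[:,:,::-1])
```

```text
t 8.875 p [ 0.4365 -0.067   0.1991] yaw -3.08984832855437 z [-0.0004 -0.0001 -1.    ] F [-0.8245  0.4147 -1.024 ] M [ 0.0002  0.1318 -0.0098] op 0.12945454500876238 ff 45.43835520744324 q [-0.3826 -0.2017  2.1744 -0.0003  1.1692 -2.005 ]
```

View pics/pre_b.png

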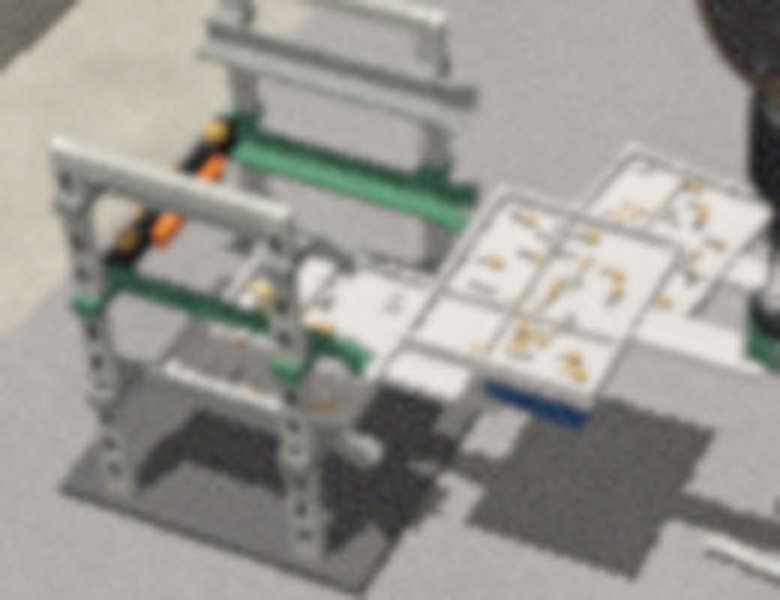

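The side view shows the tray level, just in front of the green mouth. Its back corners are at crop (500,190) and (380,375); the green runner tips are at about (470,215) and (365,365).

Run:
```python
from h import *
b=dict(np.load('sb.npz'));g=lambda q:(proj(b,q)-[200,140])*6+2.5
def box(o,yaw,pts): 
    e=np.array([np.cos(yaw),np.sin(yaw),0]);n=np.array([-e[1],e[0],0]);return [np.round(g(np.array(o)+x*e+y*n+[0,0,z])) for x,y,z in pts]
T=[.4365+.2*np.cos(.0517),-.067+.2*np.sin(.0517),.171]
print('tray back rim top R,L',box(T,.0517,[(0,-.065,.012),(0,.065,.012)]),'bottom L',box(T,.0517,[(0,.065,0)]),'front rim R,L',box(T,.0517,[(-.11,-.065,.012),(-.11,.065,.012)]))
for M in [(.674,-.051,.152),(.674,-.051,.158),(.674,-.045,.152)]:
    print('runner ledge inner mouth R/L, ledge tip R/L inner, wall top mouth R/L, wall top back R/L',box(M,.055,[(0,-.053,0),(0,.053,0),(-.015,-.053,-.004),(-.015,.053,-.004),(0,-.068,.014),(0,.068,.014),(.15,-.068,.014),(.15,.068,.014)]))
```

```text
tray back rim top R,L [array([506., 185.]), array([402., 332.])] bottom L [array([403., 349.])] front rim R,L [array([689., 238.]), array([594., 393.])]
runner ledge inner mouth R/L, ledge tip R/L inner, wall top mouth R/L, wall top back R/L [array([434., 225.]), array([349., 344.]), array([458., 238.]), array([374., 357.]), array([445., 191.]), array([335., 343.]), array([213., 123.]), array([ 92., 267.])]
runner ledge inner mouth R/L, ledge tip R/L inner, wall top mouth R/L, wall top back R/L [array([433., 217.]), array([348., 336.]), array([458., 230.]), array([373., 349.]), array([444., 183.]), array([334., 335.]), array([212., 115.]), array([ 91., 259.])]
runner ledge inner mouth R/L, ledge tip R/L inner, wall top mouth R/L, wall top back R/L [array([429., 232.]), array([343., 351.]), array([453., 244.]), array([368., 364.]), array([439., 197.]), array([329., 350.]), array([207., 129.]), array([ 86., 273.])]
```

View pics/pre_a.png

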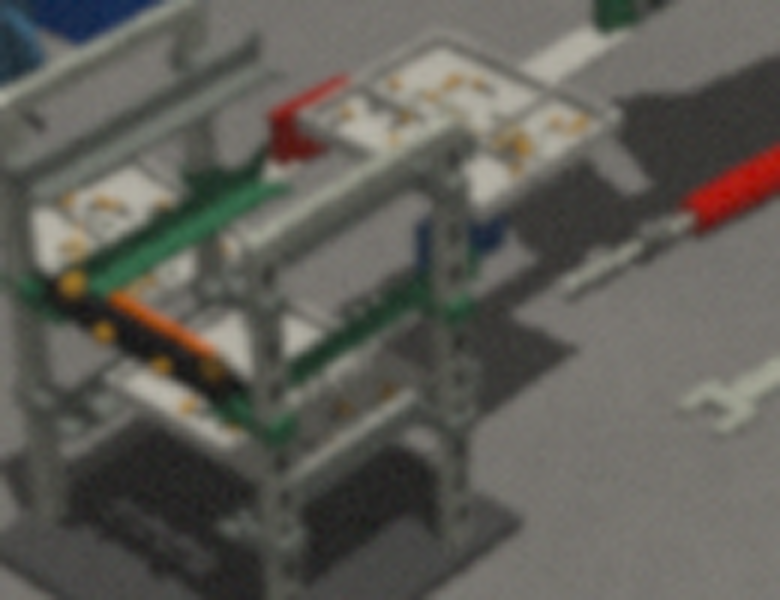

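Predicted tray corners match the picture to about 1 px, with the runner height near 0.153. Now a cautious approach with small offsets.

>>> {"op": "drive_tool", "data": {"moves": [[[0,0,0],[0,0.003,0.01],0.0],[[0,0,0],[-0.01,0,0],0.0],[[0,0,0],[-0.01,0,0],0.0],[[0,0,0],[-0.006,0,0],0.0],[[0,0,0],[-0.004,0,0],0.0]]}}

```text
time: 9.6
eef_pos: [0.4674, -0.0608, 0.1889]
tcp_rot: [-0.028, 1.0, -0.0, 0.0]
contact_force: [-0.1, 0.3, -0.9]
opening: 0.137
finger_force: 45.4
```

>>> {"op": "drive_tool", "data": {"moves": [[[0,0,0],[-0.004,0,0],0.0],[[0,0,0],[-0.004,0,0],0.0],[[0,0,0],[-0.004,0,0],0.0],[[0,0,0],[-0.004,0,0],0.0],[[0,0,0],[0,0,0],0.0]]}}

```text
time: 10.22
eef_pos: [0.483, -0.06, 0.1889]
tcp_rot: [-0.028, 1.0, -0.0, 0.0]
contact_force: [-0.4, 0.4, -1.7]
opening: 0.137
finger_force: 45.4
```

Run:
```python
from h import *
st()
a=cam('scene');b=cam('side')
A=cv2.resize(a['image'][170:270,200:290],None,fx=4.4,fy=4.4,interpolation=cv2.INTER_CUBIC)
B=cv2.resize(b['image'][140:240,215:305],None,fx=4.4,fy=4.4,interpolation=cv2.INTER_CUBIC)
cv2.imwrite('pics/in.png',np.hstack([A,B])[:,:,::-1])
```

```text
t 10.225 p [ 0.483  -0.06    0.1889] yaw -3.086358215610573 z [ 0.0001 -0.     -1.    ] F [-0.4165  0.377  -1.7193] M [-0.0576  0.1385  0.014 ] op 0.1365217996308226 ff 45.423783659935 q [-0.3325 -0.0767  2.0842  0.      1.1339 -1.9585]
```

View pics/in.png

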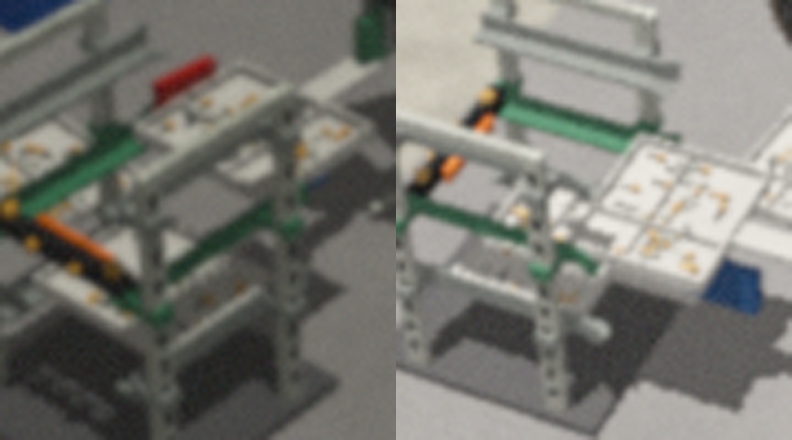

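The combined view shows the tray's back edge at the green mouth: side view corner (635,140), left flare tip (598,268). It sits between the walls with no contact force. I go 12 mm further in and then lower by feel.

>>> {"op": "drive_tool", "data": {"moves": [[[0,0,0],[-0.004,0,0],0.0],[[0,0,0],[-0.004,0,0],0.0],[[0,0,0],[-0.004,0,0],0.0],[[0,0,0],[0,0,0],0.0]]}}

```text
time: 10.82
eef_pos: [0.4951, -0.0593, 0.1889]
tcp_rot: [-0.028, 1.0, 0.0, 0.0]
contact_force: [0.4, -0.8, -1.7]
opening: 0.133
finger_force: 45.4
```

```bash
python3 -c "
from h import *
st()"
```

```text
t 10.825 p [ 0.4951 -0.0593  0.1889] yaw -3.086244042246386 z [ 0.0002  0.     -1.    ] F [ 0.437  -0.7587 -1.671 ] M [-0.0983  0.1397 -0.0273] op 0.13278569099240567 ff 45.4280948638916 q [-0.3231 -0.0483  2.0573  0.0001  1.1323 -1.9493]
```

>>> {"op": "drive_tool", "data": {"moves": [[[0,0,0],[0,0,0.0015],0.0],[[0,0,0],[0,0,0.0015],0.0],[[0,0,0],[0,0,0],0.0]]}}

```text
time: 11.2
eef_pos: [0.4946, -0.0593, 0.1856]
tcp_rot: [-0.028, 1.0, 0.0, -0.0]
contact_force: [0.5, -0.8, -1.4]
opening: 0.135
finger_force: 45.4
```

```bash
python3 -c "
from h import *
st()"
```

```text
t 11.2 p [ 0.4946 -0.0593  0.1856] yaw -3.0864417824547963 z [-0.0002  0.0001 -1.    ] F [ 0.4581 -0.8075 -1.3628] M [-0.046   0.1454 -0.0214] op 0.13512494416363474 ff 45.43040871620178 q [-0.3233 -0.0453  2.0609  0.0001  1.1263 -1.9493]
```

>>> {"op": "drive_tool", "data": {"moves": [[[0,0,0],[0,0,0.0015],0.0],[[0,0,0],[0,0,0.0],0.0],[[0,0,0],[0,0,0],0.0]]}}

```text
time: 11.58
eef_pos: [0.4949, -0.0594, 0.1847]
tcp_rot: [-0.028, 1.0, -0.0, 0.0]
contact_force: [-1.0, -0.0, 0.3]
opening: 0.13
finger_force: 45.7
```

```bash
python3 -c "
from h import *
st()"
```

```text
t 11.575 p [ 0.4949 -0.0594  0.1847] yaw -3.086428753288811 z [ 0.0006 -0.0002 -1.    ] F [-0.9734 -0.0136  0.2988] M [0.0725 0.0228 0.0198] op 0.13008393775275262 ff 45.72478473186493 q [-0.3233 -0.0439  2.0614  0.      1.1234 -1.9493]
```

>>> {"op": "drive_tool", "data": {"moves": [[[0,0,0],[0,0,0.0015],0.0],[[0,0,0],[0,0,0.0],0.0],[[0,0,0],[0,0,0],0.0]]}}

```text
time: 11.95
eef_pos: [0.4951, -0.0594, 0.1833]
tcp_rot: [-0.028, 1.0, -0.0, 0.001]
contact_force: [-2.4, -0.6, 2.9]
opening: 0.134
finger_force: 46.1
```

```bash
python3 -c "
from h import *
st()"
```

```text
t 11.95 p [ 0.4951 -0.0594  0.1833] yaw -3.0862788975434308 z [ 0.0012 -0.0003 -1.    ] F [-2.3511 -0.5642  2.8866] M [ 0.0253 -0.1526  0.0745] op 0.13439539068093354 ff 46.10229849815369 q [-0.3233 -0.0421  2.0624  0.0001  1.1201 -1.9494]
```

>>> {"op": "drive_tool", "data": {"moves": [[[0,0,0],[-0.003,0,-0.0008],0.0],[[0,0,0],[-0.004,0,0],0.0],[[0,0,0],[-0.004,0,0],0.0],[[0,0,0],[-0.004,0,0],0.0]]}}

```text
time: 12.45
eef_pos: [0.5101, -0.0585, 0.1837]
tcp_rot: [-0.028, 1.0, -0.0, -0.0]
contact_force: [-3.1, 0.4, 3.0]
opening: 0.134
finger_force: 46.1
```

```bash
python3 -c "
from h import *
st()"
```

```text
t 12.45 p [ 0.5101 -0.0585  0.1837] yaw -3.0862975348417687 z [-0.     -0.0001 -1.    ] F [-3.1305  0.4383  2.9932] M [ 0.0085 -0.0463  0.0025] op 0.13352246501358483 ff 46.14131212234497 q [-0.312  -0.0074  2.0277 -0.0001  1.1213 -1.9381]
```

>>> {"op": "drive_tool", "data": {"moves": [[[0,0,0],[-0.004,0,0],0.0],[[0,0,0],[-0.004,0,0],0.0],[[0,0,0],[-0.004,0,0],0.0],[[0,0,0],[0,0,0],0.0]]}}

```text
time: 12.95
eef_pos: [0.5224, -0.0579, 0.1838]
tcp_rot: [-0.028, 1.0, -0.0, 0.001]
contact_force: [-0.1, 1.0, 2.8]
opening: 0.131
finger_force: 46.1
```

```bash
python3 -c "
from h import *
st()"
```

```text
t 12.95 p [ 0.5224 -0.0579  0.1838] yaw -3.0864691031167912 z [ 0.0016 -0.     -1.    ] F [-0.1054  1.0021  2.8461] M [ 0.0485 -0.3576  0.0063] op 0.13078937450840503 ff 46.06109082698822 q [-0.3037  0.0196  2.0004  0.0005  1.1201 -1.9299]
```

>>> {"op": "drive_tool", "data": {"moves": [[[0,0,0],[-0.004,0,-0.0008],0.0],[[0,0,0],[-0.005,0,0],0.0],[[0,0,0],[-0.005,0,0],0.0],[[0,0,0],[-0.004,0,0],0.0]]}}

```text
time: 13.45
eef_pos: [0.5399, -0.0568, 0.1843]
tcp_rot: [-0.028, 1.0, 0.0, -0.0]
contact_force: [-3.0, -0.6, 2.5]
opening: 0.133
finger_force: 46.0
```

```bash
python3 -c "
from h import *
st()"
```

```text
t 13.45 p [ 0.5399 -0.0568  0.1843] yaw -3.0863258106359184 z [-0.0004  0.0001 -1.    ] F [-2.9845 -0.5731  2.4949] M [-0.0214  0.1829 -0.046 ] op 0.13330954259120079 ff 46.00924015045166 q [-0.2917  0.059   1.9585 -0.0001  1.1244 -1.9178]
```

>>> {"op": "drive_tool", "data": {"moves": [[[0,0,0],[-0.004,0,0],0.0],[[0,0,0],[-0.004,0,0],0.0],[[0,0,0],[-0.004,0,0],0.0],[[0,0,0],[0,0,0],0.0]]}}

```text
time: 13.95
eef_pos: [0.5523, -0.0562, 0.1844]
tcp_rot: [-0.028, 1.0, 0.0, 0.001]
contact_force: [-0.3, 0.6, 0.1]
opening: 0.137
finger_force: 45.9
```

```bash
python3 -c "
from h import *
st()"
```

```text
t 13.95 p [ 0.5523 -0.0562  0.1844] yaw -3.086460137806539 z [ 0.0014  0.0001 -1.    ] F [-0.2976  0.6382  0.1227] M [ 0.0281 -0.1601 -0.0252] op 0.13717269926948034 ff 45.85140645503998 q [-0.2843  0.0851  1.9306  0.0005  1.1246 -1.9105]
```

>>> {"op": "drive_tool", "data": {"moves": [[[0,0,0],[-0.004,0,0],0.0],[[0,0,0],[-0.004,0,0],0.0],[[0,0,0],[-0.004,0,0],0.0],[[0,0,0],[-0.003,0,0],0.0],[[0,0,0],[0,0,0],0.0]]}}

```text
time: 14.58
eef_pos: [0.5671, -0.0554, 0.1844]
tcp_rot: [-0.028, 1.0, -0.0, 0.001]
contact_force: [-1.5, 0.5, 2.3]
opening: 0.135
finger_force: 45.9
```

```bash
python3 -c "
from h import *
st()"
```

```text
t 14.575 p [ 0.5671 -0.0554  0.1844] yaw -3.086377611407029 z [ 0.001  0.    -1.   ] F [-1.4916  0.5427  2.2574] M [ 0.0509 -0.0127  0.0242] op 0.13488658821309368 ff 45.946202874183655 q [-0.2754  0.1175  1.8954  0.0003  1.1278 -1.9016]
```

>>> {"op": "drive_tool", "data": {"moves": [[[0,0,0],[-0.002,0,0],0.0],[[0,0,0],[-0.002,0,0],0.0],[[0,0,0],[-0.002,0,0],0.0],[[0,0,0],[-0.002,0,0],0.0]]}}

```text
time: 15.08
eef_pos: [0.5747, -0.0549, 0.1845]
tcp_rot: [-0.028, 1.0, -0.0, -0.0]
contact_force: [-3.3, -0.1, 2.9]
opening: 0.136
finger_force: 46.1
```

```bash
python3 -c "
from h import *
st()"
```

```text
t 15.075 p [ 0.5747 -0.0549  0.1845] yaw -3.086356444278579 z [-0.0001 -0.     -1.    ] F [-3.3401 -0.0585  2.9011] M [0.0085 0.2691 0.0359] op 0.13600729146550367 ff 46.106337904930115 q [-0.2709  0.1342  1.8767 -0.      1.1308 -1.8969]
```

>>> {"op": "drive_tool", "data": {"moves": [[[0,0,0],[-0.001,0,-0.0005],0.0],[[0,0,0],[-0.001,0,0],0.0],[[0,0,0],[-0.001,0,0],0.0],[[0,0,0],[-0.001,0,0],0.0]]}}

```text
time: 15.58
eef_pos: [0.5786, -0.0547, 0.1847]
tcp_rot: [-0.028, 1.0, 0.0, -0.0]
contact_force: [-1.9, -0.6, 1.6]
opening: 0.134
finger_force: 45.9
```

>>> {"op": "drive_tool", "data": {"moves": [[[0,0,0],[-0.001,0,0],0.0],[[0,0,0],[-0.001,0,0],0.0],[[0,0,0],[-0.001,0,0],0.0],[[0,0,0],[-0.001,0,0],0.0]]}}

```text
time: 16.08
eef_pos: [0.5827, -0.0545, 0.1848]
tcp_rot: [-0.028, 1.0, 0.0, -0.0]
contact_force: [-1.4, -0.3, 1.3]
opening: 0.134
finger_force: 45.9
```

```bash
python3 -c "
from h import *
st()"
```

```text
t 16.075 p [ 0.5827 -0.0545  0.1848] yaw -3.086433793847526 z [-0.      0.0001 -1.    ] F [-1.4123 -0.2768  1.3171] M [-0.037   0.2204  0.0087] op 0.13361941734582206 ff 45.85264027118683 q [-0.2665  0.1508  1.8574  0.0001  1.1335 -1.8925]
```

>>> {"op": "drive_tool", "data": {"moves": [[[0,0,0],[-0.0008,0,0],0.0],[[0,0,0],[-0.0008,0,0],0.0],[[0,0,0],[-0.0008,0,0],0.0]]}}

```text
time: 16.45
eef_pos: [0.585, -0.0543, 0.1849]
tcp_rot: [-0.028, 1.0, 0.0, -0.0]
contact_force: [-1.3, -0.1, 1.5]
opening: 0.132
finger_force: 45.8
```

>>> {"op": "drive_tool", "data": {"moves": [[[0,0,0],[-0.0008,0,0],0.0],[[0,0,0],[-0.0008,0,0],0.0],[[0,0,0],[-0.0008,0,0],0.0]]}}

```text
time: 16.82
eef_pos: [0.5874, -0.0542, 0.1849]
tcp_rot: [-0.028, 1.0, 0.0, -0.0]
contact_force: [-1.1, -1.0, 0.2]
opening: 0.133
finger_force: 45.8
```

>>> {"op": "drive_tool", "data": {"moves": [[[0,0,0],[-0.0008,0,0],0.0],[[0,0,0],[-0.0008,0,0],0.0]]}}

```text
time: 17.08
eef_pos: [0.5891, -0.0541, 0.1849]
tcp_rot: [-0.028, 1.0, 0.0, 0.0]
contact_force: [-1.8, -0.1, 0.0]
opening: 0.132
finger_force: 45.8
```

Run:
```python
from h import *
st()
for n in ('scene','side'):
    c=cam(n);im=c['image'].astype(np.float32)
    for off in (-.02,0,.02):
        xs=np.arange(.770,.830,.003);r=[]
        for x in xs:
            y=-.0551+off+(x-.589)*.0551
            u,v=proj(c,(x,y,.169));r.append(cv2.getRectSubPix(im,(1,1),(u,v))[0,0].astype(int))
        print(n,off,' '.join('%.3f:%d,%d,%d'%(x,*k) for x,k in zip(xs,r)))
```

```text
t 17.075 p [ 0.5891 -0.0541  0.1849] yaw -3.0863774052286472 z [ 0.  0. -1.] F [-1.8218 -0.1093  0.0141] M [-0.0505  0.1519 -0.0405] op 0.13207151646859708 ff 45.79763352870941 q [-0.263   0.1643  1.8419  0.0001  1.1354 -1.8891]
scene -0.02 0.770:170,167,157 0.773:178,175,165 0.776:180,176,165 0.779:182,179,167 0.782:183,180,168 0.785:181,178,167 0.788:178,175,165 0.791:167,164,153 0.794:149,143,133 0.797:143,118,101 0.800:151,95,66 0.803:154,81,39 0.806:134,64,20 0.809:91,47,22 0.812:56,38,28 0.815:40,35,30 0.818:44,36,27 0.821:74,57,33 0.824:88,67,31 0.827:84,66,35
scene 0 0.770:117,118,108 0.773:133,126,111 0.776:146,132,105 0.779:151,133,102 0.782:154,141,115 0.785:161,155,138 0.788:161,159,147 0.791:155,152,142 0.794:144,133,122 0.797:146,112,92 0.800:158,94,59 0.803:155,79,31 0.806:124,62,23 0.809:84,48,28 0.812:51,36,30 0.815:35,30,30 0.818:31,28,30 0.821:28,28,29 0.824:29,30,29 0.827:43,41,39
scene 0.02 0.770:90,90,86 0.773:105,106,99 0.776:119,118,111 0.779:133,132,123 0.782:142,141,132 0.785:152,150,141 0.788:161,159,149 0.791:153,147,137 0.794:142,124,112 0.797:146,101,76 
[... 547 characters left out ...]
9 0.773:146,146,138 0.776:147,147,139 0.779:148,148,139 0.782:147,148,139 0.785:149,149,141 0.788:148,148,140 0.791:150,149,141 0.794:150,150,141 0.797:147,148,140 0.800:145,147,138 0.803:148,149,140 0.806:148,149,141 0.809:144,144,137 0.812:148,150,141 0.815:149,150,141 0.818:148,149,139 0.821:148,148,139 0.824:149,149,141 0.827:147,148,141
side 0.02 0.770:218,215,209 0.773:220,217,211 0.776:218,215,209 0.779:212,209,202 0.782:204,201,194 0.785:197,194,188 0.788:197,192,185 0.791:185,170,161 0.794:176,137,114 0.797:188,120,76 0.800:219,138,74 0.803:221,146,82 0.806:182,119,71 0.809:116,82,60 0.812:68,62,59 0.815:73,68,63 0.818:118,103,81 0.821:161,141,112 0.824:187,170,144 0.827:191,182,166
```

>>> {"op": "drive_tool", "data": {"moves": [[[0,0,0],[-0.0005,0,0],0.0],[[0,0,0],[-0.0005,0,0],0.0]]}}

```text
time: 17.42
eef_pos: [0.59, -0.0541, 0.1849]
tcp_rot: [-0.028, 1.0, 0.0, -0.0]
contact_force: [-0.5, -0.2, -0.3]
opening: 0.133
finger_force: 45.7
```

>>> {"op": "drive_tool", "data": {"moves": [[[0,0,0],[-0.0004,0,0],0.0],[[0,0,0],[-0.0004,0,0],0.0]]}}

```text
time: 17.68
eef_pos: [0.5908, -0.054, 0.1849]
tcp_rot: [-0.028, 1.0, 0.0, 0.0]
contact_force: [-0.8, 0.1, 0.0]
opening: 0.132
finger_force: 45.7
```

>>> {"op": "drive_tool", "data": {"moves": [[[0,0,0],[-0.0004,0,0],0.0],[[0,0,0],[-0.0004,0,0],0.0]]}}

```text
time: 17.92
eef_pos: [0.5916, -0.054, 0.1849]
tcp_rot: [-0.028, 1.0, 0.0, 0.0]
contact_force: [-0.4, 0.5, -0.2]
opening: 0.133
finger_force: 45.7
```

>>> {"op": "drive_tool", "data": {"moves": [[[0,0,0],[-0.0004,0,0],0.0],[[0,0,0],[-0.0004,0,0],0.0]]}}

```text
time: 18.18
eef_pos: [0.5924, -0.0539, 0.1849]
tcp_rot: [-0.028, 1.0, 0.0, 0.0]
contact_force: [-1.3, 0.4, -1.6]
opening: 0.133
finger_force: 45.7
```

>>> {"op": "drive_tool", "data": {"moves": [[[0,0,0],[-0.0004,0,0],0.0],[[0,0,0],[-0.0004,0,0],0.0]]}}

```text
time: 18.42
eef_pos: [0.5932, -0.0539, 0.1849]
tcp_rot: [-0.028, 1.0, 0.0, 0.0]
contact_force: [-0.8, -0.6, -0.6]
opening: 0.133
finger_force: 45.7
```

>>> {"op": "drive_tool", "data": {"moves": [[[0,0,0],[-0.0004,0,0],0.0],[[0,0,0],[-0.0004,0,0],0.0]]}}

```text
time: 18.68
eef_pos: [0.594, -0.0539, 0.1849]
tcp_rot: [-0.028, 1.0, 0.0, 0.0]
contact_force: [-1.0, 0.6, 0.0]
opening: 0.133
finger_force: 45.7
```

>>> {"op": "drive_tool", "data": {"moves": [[[0,0,0],[-0.0004,0,0],0.0],[[0,0,0],[-0.0004,0,0],0.0]]}}

```text
time: 18.92
eef_pos: [0.5948, -0.0538, 0.1849]
tcp_rot: [-0.028, 1.0, 0.0, 0.0]
contact_force: [-1.3, 0.4, -1.1]
opening: 0.133
finger_force: 45.7
```

>>> {"op": "drive_tool", "data": {"moves": [[[0,0,0],[-0.0004,0,0],0.0],[[0,0,0],[-0.0004,0,0],0.0]]}}

```text
time: 19.18
eef_pos: [0.5956, -0.0538, 0.1849]
tcp_rot: [-0.028, 1.0, 0.0, -0.0]
contact_force: [-0.4, -0.3, -1.1]
opening: 0.132
finger_force: 45.7
```

>>> {"op": "drive_tool", "data": {"moves": [[[0,0,0],[-0.0004,0,0],0.0],[[0,0,0],[-0.0004,0,0],0.0]]}}

```text
time: 19.42
eef_pos: [0.5964, -0.0538, 0.1849]
tcp_rot: [-0.028, 1.0, -0.0, -0.0]
contact_force: [-1.0, 1.1, -1.0]
opening: 0.134
finger_force: 45.7
```

>>> {"op": "drive_tool", "data": {"moves": [[[0,0,0],[-0.0004,0,0],0.0],[[0,0,0],[-0.0004,0,0],0.0]]}}

```text
time: 19.68
eef_pos: [0.5972, -0.0537, 0.1849]
tcp_rot: [-0.028, 1.0, 0.0, -0.0]
contact_force: [-0.6, -0.3, -1.4]
opening: 0.136
finger_force: 45.7
```

>>> {"op": "drive_tool", "data": {"moves": [[[0,0,0],[-0.0004,0,0],0.0],[[0,0,0],[-0.0004,0,0],0.0]]}}

```text
time: 19.92
eef_pos: [0.598, -0.0536, 0.1849]
tcp_rot: [-0.028, 1.0, 0.0, -0.0]
contact_force: [0.0, -0.1, -1.2]
opening: 0.131
finger_force: 45.7
```

>>> {"op": "drive_tool", "data": {"moves": [[[0,0,0],[-0.0004,0,0],0.0],[[0,0,0],[-0.0004,0,0],0.0]]}}

```text
time: 20.18
eef_pos: [0.5987, -0.0536, 0.1849]
tcp_rot: [-0.028, 1.0, 0.0, -0.0]
contact_force: [-0.5, 0.0, -1.8]
opening: 0.134
finger_force: 45.7
```

>>> {"op": "drive_tool", "data": {"moves": [[[0,0,0],[-0.0004,0,0],0.0],[[0,0,0],[-0.0004,0,0],0.0]]}}

```text
time: 20.42
eef_pos: [0.5991, -0.0535, 0.1849]
tcp_rot: [-0.028, 1.0, 0.0, -0.001]
contact_force: [-4.1, 0.5, 1.1]
opening: 0.133
finger_force: 45.8
```

>>> {"op": "drive_tool", "data": {"moves": [[[0,0,0],[-0.0003,0,0],0.0],[[0,0,0],[0,0,0],0.0]]}}

```text
time: 20.68
eef_pos: [0.5991, -0.0536, 0.1849]
tcp_rot: [-0.028, 1.0, 0.0, -0.001]
contact_force: [-5.2, -0.7, 1.2]
opening: 0.134
finger_force: 45.9
```

>>> {"op": "drive_tool", "data": {"moves": [[[0,0,0],[-0.0004,0,0],0.0],[[0,0,0],[0,0,0],0.0]]}}

```text
time: 20.92
eef_pos: [0.5991, -0.0535, 0.1849]
tcp_rot: [-0.028, 1.0, 0.0, -0.002]
contact_force: [-7.0, 0.2, 2.0]
opening: 0.135
finger_force: 46.0
```

>>> {"op": "drive_tool", "data": {"moves": [[[0,0,0],[-0.0005,0,0],0.0],[[0,0,0],[0,0,0],0.0],[[0,0,0],[0,0,0],0.0],[[0,0,0],[0,0,0],0.0],[[0,0,0],[0,0,0],0.0]]}}

```text
time: 21.55
eef_pos: [0.5991, -0.0535, 0.1849]
tcp_rot: [-0.028, 1.0, 0.0, -0.003]
contact_force: [-9.4, -1.2, 3.0]
opening: 0.136
finger_force: 46.1
```

```bash
python3 -c "
from h import *
st()"
```

```text
t 21.55 p [ 0.5991 -0.0535  0.1849] yaw -3.0861468842648643 z [-0.005  0.    -1.   ] F [-9.3826 -1.1807  3.026 ] M [-0.1644  1.0411  0.0035] op 0.13588441028323983 ff 46.14972710609436 q [-0.2572  0.1881  1.8145 -0.0014  1.1438 -1.8828]
```

>>> {"op": "drive_tool", "data": {"moves": [[[0,0,0],[0.0006,0,0],0.0],[[0,0,0],[0.0005,0,0.0003],0.0],[[0,0,0],[0.0002,0,0.0003],0.0],[[0,0,0],[0,0,0],0.0]]}}

```text
time: 22.05
eef_pos: [0.5991, -0.0536, 0.1849]
tcp_rot: [-0.028, 1.0, 0.0, -0.001]
contact_force: [-5.6, -0.9, 2.5]
opening: 0.137
finger_force: 46.1
```

```bash
python3 -c "
from h import *
st()"
```

```text
t 22.05 p [ 0.5991 -0.0536  0.1849] yaw -3.08631635227443 z [-0.0012  0.     -1.    ] F [-5.6365 -0.9128  2.5001] M [-0.0487  0.7182 -0.0322] op 0.13665700248905435 ff 46.127718687057495 q [-0.2576  0.1862  1.8167 -0.0003  1.1398 -1.8835]
```

>>> {"op": "drive_tool", "data": {"moves": [[[0,0,0],[0.0004,0,0],0.0],[[0,0,0],[0.0003,0,0],0.0],[[0,0,0],[0,0,0],0.0]]}}

```text
time: 22.42
eef_pos: [0.5991, -0.0535, 0.1848]
tcp_rot: [-0.028, 1.0, 0.0, 0.0]
contact_force: [-3.7, 1.8, 3.4]
opening: 0.14
finger_force: 46.1
```

```bash
python3 -c "
from h import *
st()"
```

```text
t 22.425 p [ 0.5991 -0.0535  0.1848] yaw -3.0863640686888316 z [ 0.0009  0.     -1.    ] F [-3.7451  1.7583  3.3965] M [0.1238 0.5608 0.0168] op 0.13961201077154062 ff 46.14939093589783 q [-0.2578  0.1852  1.818   0.0003  1.1375 -1.8839]
```

>>> {"op": "drive_tool", "data": {"moves": [[[0,0,0],[0.0004,0,-0.0003],0.0],[[0,0,0],[0.0002,0,0],0.0],[[0,0,0],[0,0,0],0.0]]}}

```text
time: 22.8
eef_pos: [0.5987, -0.0537, 0.1846]
tcp_rot: [-0.028, 1.0, -0.0, 0.001]
contact_force: [0.8, 0.3, 1.0]
opening: 0.132
finger_force: 45.7
```

```bash
python3 -c "
from h import *
st()"
```

```text
t 22.8 p [ 0.5987 -0.0537  0.1846] yaw -3.086365950444877 z [ 0.0017 -0.0002 -1.    ] F [0.8186 0.2693 1.0395] M [ 0.0691 -0.0655  0.0445] op 0.13242453109971494 ff 45.737966895103455 q [-0.2582  0.1842  1.8195  0.0003  1.1362 -1.8843]
```

>>> {"op": "drive_tool", "data": {"moves": [[[0,0,0],[0,0,0],0.016],[[0,0,0],[0,0,0],0.024],[[0,0,0],[0,0,0],0.034],[[0,0,0],[0,0,0],0.04],[[0,0,0],[0,0,0],0.04]]}}

```text
time: 23.42
eef_pos: [0.5982, -0.0536, 0.1846]
tcp_rot: [-0.028, 1.0, 0.0, 0.0]
contact_force: [0.2, -0.3, -0.3]
opening: 0.47
finger_force: 0.0
```

>>> {"op": "drive_tool", "data": {"moves": [[[0,0,0],[0,0,-0.01],0.04],[[0,0,0],[0,0,-0.02],0.04],[[0,0,0],[0,0,-0.03],0.04],[[0,0,0],[0,0,-0.03],0.04],[[0,0,0],[0,0,-0.03],0.04]]}}

```text
time: 24.05
eef_pos: [0.5984, -0.0537, 0.3078]
tcp_rot: [-0.028, 1.0, -0.0, 0.001]
contact_force: [0.0, -1.0, 0.7]
opening: 0.469
finger_force: 0.0
```

Run:
```python
from h import *
st()
for n in ('scene','side'):
    c=cam(n);im=c['image'].astype(np.float32)
    for off in (-.02,.02):
        xs=np.arange(.776,.815,.003);r=[]
        for x in xs:
            y=-.0551+off+(x-.589)*.0551
            u,v=proj(c,(x,y,.169));r.append(cv2.getRectSubPix(im,(1,1),(u,v))[0,0].astype(int))
        print(n,off,' '.join('%.3f:%d,%d,%d'%(x,*k) for x,k in zip(xs,r)))
    hsv=cv2.cvtColor(c['image'],cv2.COLOR_RGB2HSV);m=cv2.inRange(hsv,(40,80,40),(85,255,255));k,l,s,ce=cv2.connectedComponentsWithStats(m)
    print([(s[i].tolist(),ce[i]) for i in range(1,k) if s[i,4]>30]); print('fin centre predicted',proj(c,(.598,-.054,.183)))
```

```text
t 24.05 p [ 0.5984 -0.0537  0.3078] yaw -3.086348911716616 z [ 0.0025 -0.0007 -1.    ] F [ 0.0019 -1.0123  0.6785] M [-0.0142  0.0188  0.0012] op 0.4690178858481127 ff 0.0 q [-0.2582  0.0828  1.702  -0.      1.3542 -1.8842]
scene -0.02 0.776:158,155,145 0.779:164,162,151 0.782:171,170,159 0.785:177,175,163 0.788:182,178,167 0.791:181,177,166 0.794:181,176,165 0.797:181,173,160 0.800:184,161,143 0.803:177,132,107 0.806:156,96,65 0.809:110,62,40 0.812:66,39,29
scene 0.02 0.776:150,149,138 0.779:148,146,135 0.782:135,135,125 0.785:130,129,120 0.788:130,127,121 0.791:136,134,127 0.794:154,146,136 0.797:171,151,136 0.800:178,138,114 0.803:162,108,78 0.806:122,73,49 0.809:77,45,31 0.812:47,35,33
[([239, 216, 22, 18, 65], array([249.7538, 224.4923]))]
fin centre predicted [263.5792 189.8646]
side -0.02 0.776:234,232,225 0.779:235,232,226 0.782:237,234,227 0.785:235,232,225 0.788:226,223,216 0.791:209,206,198 0.794:185,183,174 0.797:192,186,177 0.800:207,187,172 0.803:216,178,155 0.806:213,163,133 0.809:179,145,124 0.812:145,133,122
side 0.02 0.776:206,203,197 0.779:212,209,202 0.782:218,215,208 0.785:216,212,207 0.788:209,206,200 0.791:189,186,181 0.794:178,172,166 0.797:183,168,158 0.800:205,167,147 0.803:215,149,108 0.806:198,121,73 0.809:147,90,61 0.812:92,70,61
[([269, 169, 9, 9, 44], array([272.8864, 173.0227])), ([277, 181, 16, 13, 139], array([284.8417, 186.7698])), ([218, 184, 26, 11, 49], array([230.3265, 189.6327])), ([94, 379, 15, 18, 109], array([101.2477, 387.2569]))]
fin centre predicted [285.5742 186.4384]
```

```bash
python3 -c "
from plant import ctrl
print(ctrl.sign_off())"
```

```text
the job is handed in; nothing more can be done
None
```

I set the tray on the green runners, slid it in, pressed it home with about 9.4 N at the wrist, released it against the pad and handed the job in at 24 s. Images afterwards fit it seated to about a pixel, but the light pad contact (over 0.05 N) was not measured, and sign-off returned no verdict.

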